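# Find and release the latched channel key

### The arm

A 7-joint arm with a two-finger parallel gripper is mounted at the origin on the work surface. World frame = base frame: x ahead of the robot, y to its left, z up, the work surface at z = 0. Lengths are in m, angles in rad, forces in N, time in s.
With the tool pointing down it reaches from about 0.4 to 0.85 m from the base axis. Payload 4.5 kg.
Tool frame: the origin (TCP) lies midway between the tips of the shut fingers; the grasp point (between the pads) lies 19 mm behind it; z points along the fingers, y is the direction in which the jaws open and shut (so a half turn about z gives the same grasp; the last joint's range is limited). The gripper opens to 85 mm and grips with 20 to 120 N. Pads are 22 mm wide; open, the fingers measure 114 mm over their backs; the gripper's body (76 mm by 85 mm) begins 54 mm behind the grasp point. The pads swing forward as they close: fully open they stand 13 mm farther back than shut.
Start: joints at [-1.31, 0.689, -0.195, 1.565, 0.157, 0.902, -0.215], TCP at [0.141, 0.609, 0.204] pointing down, gripper open.
Joint ranges: [-3.01, 3.01], [-0.46, 2.08], [-1.47, 1.51], [0.13, 2.56], [-1, 4.14], [0.04, 2.09], [-2.66, 2.66]. Speed limits (rad/s): [2.57, 2.57, 3.14, 3.14, 3.14, 3.14, 3.14].

### API

Orientations are given as a unit quaternion [x, y, z, w].
In Python, from plant import read_state, grab_frame, camera_info, ticket, find_in, tip_of gives the robot as it stands.
- The arm moves only by the tool send_rows, never from a script. Its argument "moves" is a list of rows, each an object of numbers: "dx", "dy", "dz": the shift along the world's x, y, z in m; "roll": the turn about the world's z in degrees; "grip": the opening, from 0 (shut) to 1 (fully open). In form: [{"dx": .., "dy": .., "dz": .., "roll": .., "grip": ..}, ...]. A call has 1 to 12 rows; each row shifts and turns the pose as measured when the row begins; what a row does not reach is not made up. A row lasts 1/10 s, in which the tool goes at most 50 mm and 8.59 degrees, less where a joint would pass 70% of its speed; a pose out of reach is approached as far as the arm can. A call is refused whole if a number of a shift passes 0.05 or a number of a turn 8.59, either way. A call with a gripper value outside its range is refused whole. The fingers move at their own pace and stop on an object; the grip force is fixed at half the most. Time passes only in rows, so rows that do not move let the fingers close. It gives the time, the measured TCP pose, the force and the opening at its end, in the units of the state.
- read_state(): the state, without advancing time (a new reading comes with each control period).
- grab_frame(name): name is "scene" or "top" or "wrist"; returns the picture (400x640x3 uint8, red, green, blue); there is no depth.
- camera_info(name): a dict with "fx", "fy", "cx", "cy" (pixels), "k1" (the pictures are not rectified: a ray, as slopes to the right and down, at radius r is drawn at 1 + k1 r^2 times it, then the intrinsics apply), "R" (3x3) and "t" (3): a world point X has camera coordinates R X + t; the wrist camera has in their place "T_tool_cam" (4x4, takes a point from camera to tool coordinates, whose origin is the TCP and whose axes are the flange's). Camera axes: x right, y down, z forward; pixel columns grow to the right and rows downward; lengths in m; the calibration is good to about 2 mm. A picture is of the moment at which its call begins: read the wrist's pose just before it. camera_info takes no time and is no camera call.
- ticket.finish_job(): hands the job in, once; it reports no verdict.
Trained networks look in the newest picture that a camera, given by its name, has taken for a name from the list of things; names that differ only in an ending like _2 or _b are one class to them, and where a whole thing is asked for, a point or a joint stands for the part that bears it (a point fixed in the world has none). Each returns a list of dicts, best first, with "conf" (0 to 1); they miss things now and then, are a little off and sometimes report something else, mostly with a low value. They report only what shows in the picture. A call takes as long as a camera call.
- find_in(query, camera): "box" ([left, top, right, bottom] in pixels, round what is visible of it).
- tip_of(query, camera): "xy" ([column, row] in pixels: a listed point, or the origin of a listed thing).
The state is a dict: "clock": time; "joint_pos": joint angles; "joint_velocities": joint speeds; "effort": joint torques, N m; "eef_pos": TCP position; "orientation": TCP orientation; "contact_force": force on the tool from outside, world axes, zero at the start; "wrist_torque": the same for the moment, N m; "width": opening from 0.0 (shut) to 1.0 (fully open).
Only numpy, scipy, OpenCV 4.12 (cv2) and the standard library are available. Lean on these libraries where they do the work, as an engineer would, in place of code of your own. Each camera call takes 0.05 s, during which the arm holds its last target.

### The job

One of the four identical channel keys on the bath console has been left latched down. With the fingertips tap each key lightly, going along the row from the robot's left to its right, without pushing any raised key deep in and without yet releasing the latched one; only then press the latched key all the way in so that it releases and all four keys stand up. Only touch the keys: leave the things around the console standing where they are, and finish clear of everything.

Things in the scene. Friction and masses are not known exactly. Their poses are not given: they have to be found in the camera images.
- console: white box fixed on the bench, 170 (x) by 280 (y) by 70 high, with a black key field and a dark display behind it on its flat top. Origin at the centre of its underside, x points away from the robot's side (front faces the robot, yaw within 0.35 rad), y along the key row to the robot's left, z up.
- place_1 (a point): place 1 of the key row, counted from the robot's left: the point of the console's top face (70 mm above the bench) under the centre of the key there. Places are 50 mm apart; lies 30 mm in front of the console's centre line.
- place_2 (a point): place 2 of the key row, counted from the robot's left: the point of the console's top face (70 mm above the bench) under the centre of the key there. Places are 50 mm apart; lies 30 mm in front of the console's centre line.
- place_3 (a point): place 3 of the key row, counted from the robot's left: the point of the console's top face (70 mm above the bench) under the centre of the key there. Places are 50 mm apart; lies 30 mm in front of the console's centre line.
- place_4 (a point): place 4 of the key row, counted from the robot's left: the point of the console's top face (70 mm above the bench) under the centre of the key there. Places are 50 mm apart; lies 30 mm in front of the console's centre line.
- seat_a: seat of key a with its thin grey frame, 38 by 36 by 3 high; origin on the console's top face under the key's centre, axes as the console's. It stands on any one of the four places.
- key_a_top (a point): centre of the top face of key a, a white cap 28 (x) by 26 (y). The top is 18 mm above the console's top face when the key is up, 13.5 mm when it is latched, 8 mm when fully in. It moves with the key.
- key_a (a joint): travel of key a in m: 0 up, about 0.0045 latched, 0.010 fully in (stop). The spring pushes back with 1.5 N at 0, 3.8 N at 4.5 mm and 6.5 N at 10 mm. A tap that moves the key 1 to 3 mm is enough; a raised key must not be pushed in more than 7 mm. A latched key rests against its catch and can be pushed farther in; it lets go when pushed to between 7.5 and 8.5 mm (5.5 to 6 N) and let up, so push it to its stop (about 7 N); pushed to less than 7 mm it stays latched.
- seat_b: seat of key b with its thin grey frame, 38 by 36 by 3 high; origin on the console's top face under the key's centre, axes as the console's. It stands on any one of the four places.
- key_b_top (a point): centre of the top face of key b, a white cap 28 (x) by 26 (y). The top is 18 mm above the console's top face when the key is up, 13.5 mm when it is latched, 8 mm when fully in. It moves with the key.
- key_b (a joint): travel of key b in m: 0 up, about 0.0045 latched, 0.010 fully in (stop). The spring pushes back with 1.5 N at 0, 3.8 N at 4.5 mm and 6.5 N at 10 mm. A tap that moves the key 1 to 3 mm is enough; a raised key must not be pushed in more than 7 mm. A latched key rests against its catch and can be pushed farther in; it lets go when pushed to between 7.5 and 8.5 mm (5.5 to 6 N) and let up, so push it to its stop (about 7 N); pushed to less than 7 mm it stays latched.
- seat_c: seat of key c with its thin grey frame, 38 by 36 by 3 high; origin on the console's top face under the key's centre, axes as the console's. It stands on any one of the four places.
- key_c_top (a point): centre of the top face of key c, a white cap 28 (x) by 26 (y). The top is 18 mm above the console's top face when the key is up, 13.5 mm when it is latched, 8 mm when fully in. It moves with the key.
- key_c (a joint): travel of key c in m: 0 up, about 0.0045 latched, 0.010 fully in (stop). The spring pushes back with 1.5 N at 0, 3.8 N at 4.5 mm and 6.5 N at 10 mm. A tap that moves the key 1 to 3 mm is enough; a raised key must not be pushed in more than 7 mm. A latched key rests against its catch and can be pushed farther in; it lets go when pushed to between 7.5 and 8.5 mm (5.5 to 6 N) and let up, so push it to its stop (about 7 N); pushed to less than 7 mm it stays latched.
- seat_d: seat of key d with its thin grey frame, 38 by 36 by 3 high; origin on the console's top face under the key's centre, axes as the console's. It stands on any one of the four places.
- key_d_top (a point): centre of the top face of key d, a white cap 28 (x) by 26 (y). The top is 18 mm above the console's top face when the key is up, 13.5 mm when it is latched, 8 mm when fully in. It moves with the key.
- key_d (a joint): travel of key d in m: 0 up, about 0.0045 latched, 0.010 fully in (stop). The spring pushes back with 1.5 N at 0, 3.8 N at 4.5 mm and 6.5 N at 10 mm. A tap that moves the key 1 to 3 mm is enough; a raised key must not be pushed in more than 7 mm. A latched key rests against its catch and can be pushed farther in; it lets go when pushed to between 7.5 and 8.5 mm (5.5 to 6 N) and let up, so push it to its stop (about 7 N); pushed to less than 7 mm it stays latched.
- jar: loose bystander: clear capped jar, 48 across, 65 high, origin under its centre; stands left of the console, leave it alone
- reagent: loose bystander: amber capped bottle, 54 across, 110 high, origin under its centre; stands right of the console, leave it alone
- tipbox: loose bystander: closed grey box with a clear lid, 87 by 122 by 58 high, origin under its centre; stands behind the console, leave it alone

How it is judged:
By the outcome, as a careful person would: the job done as asked, in the order asked, and still so for the second after the job is handed in, with the robot touching nothing.
It also fails if it takes over 48 s, if anything falls off the work surface, if the arm or the gripper's body presses on something with over 40 N, if the wrist force passes 120 N, or if a joint passes its speed limit or range.

## Working session

There is one attempt and no reset: what is moved stays moved. The work goes in short steps, Python scripts to look and compute and a tool call to move; the robot and the scene stay as the last step left them, time stands still between calls to the robot, and variables do not carry over. Pictures are saved under pics/ and viewed, and the job is handed in when it is done.

Besides the shell and the picture viewer there is one more tool, called after "Request:" as name(argument=value, ...) on one line, values as JSON. send_rows: Moves the arm, as the interface text tells. Its arguments: {"type":"object","properties":{"moves":{"type":"array","items":{"type":"object","properties":{"dx":{"type":"number"},"dy":{"type":"number"},"dz":{"type":"number"},"roll":{"type":"number"},"grip":{"type":"number"}}}}},"required":["moves"]}

```bash
mkdir -p pics; ls; python3 - <<'E'
from plant import *
import cv2
s=read_state();print(s)
for n in ["scene","top"]:
    print(camera_info(n)); cv2.imwrite(f"pics/{n}0.png",grab_frame(n)[:,:,::-1])
    print(tip_of("place_1",n)); print(tip_of("key_a_top",n)); print(find_in("console",n),tip_of("console",n))
print(camera_info("wrist"));print(read_state()["clock"])
E
```

```text
pics
{'clock': 0.0, 'joint_pos': array([-1.31021565,  0.69000907, -0.19452059,  1.56638688,  0.15730576,
        0.90250477, -0.21512144]), 'joint_velocities': array([-1.60040304e-03, -2.68015633e-05,  7.56641329e-04, -1.22390973e-03,
       -4.05804236e-04,  4.73084422e-04, -7.91956274e-04]), 'effort': array([-2.33052897e-04, -5.39608991e+01, -1.26676295e+00, -1.58548683e+01,
        9.12905292e-03,  9.32202616e-03,  1.05883626e-05]), 'eef_pos': array([0.14041525, 0.60827517, 0.2032572 ]), 'orientation': array([ 1.13109253e-01,  9.93582095e-01, -9.56544739e-04, -3.86827086e-05]), 'contact_force': array([-0.07281228, -0.59456039, -0.68137807]), 'wrist_torque': array([-0.01423014, -0.02557374,  0.02559988]), 'width': 0.9968025803932427}
{'fx': 484.5961734702713, 'fy': 484.5961734702713, 'cx': 317.3223002653678, 'cy': 201.72408709566602, 'k1': -0.1419988010092201, 'R': array([[-0.32726056,  0.94482192, -0.01456243],
       [ 0.51973369,  0.16710827, -0.83782559],
       [-0.78916248, -0.28175586, -0.54574373]]), 't': array([ 0.15655831, -0.26990119,  1.75138178])}
[{'xy': [285.4, 178.3
[... 743 characters left out ...]
8}, {'xy': [344.5, 234.9], 'conf': 0.56}]
[{'xy': [367.1, 235.7], 'conf': 0.71}, {'xy': [437.7, 204.3], 'conf': 0.19}]
[{'box': [287.6, 179.7, 420.5, 266.9], 'conf': 0.72}] [{'xy': [351.9, 222.6], 'conf': 0.62}]
{'fx': 334.9155331129742, 'fy': 334.9155331129742, 'cx': 320.6577557733383, 'cy': 198.2995810209998, 'k1': 0.017603944710251243, 'T_tool_cam': array([[ 6.65544134e-04, -9.63072522e-01, -2.69241294e-01,
         6.76373764e-02],
       [ 9.99999374e-01,  3.98832560e-04,  1.04530414e-03,
         3.09942593e-04],
       [-8.99321498e-04, -2.69241821e-01,  9.63072185e-01,
        -1.70021459e-01],
       [ 0.00000000e+00,  0.00000000e+00,  0.00000000e+00,
         1.00000000e+00]])}
0.5
```

```bash
python3 - <<'E'
import cv2
a=cv2.imread("pics/scene0.png")[140:260,200:380];cv2.imwrite("pics/sc.png",cv2.resize(a,None,fx=4.4,fy=4.4,interpolation=2))
a=cv2.imread("pics/top0.png")[150:290,260:460];cv2.imwrite("pics/tc.png",cv2.resize(a,None,fx=4,fy=4,interpolation=2))
E
```

```text
(no output)
```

View pics/sc.png

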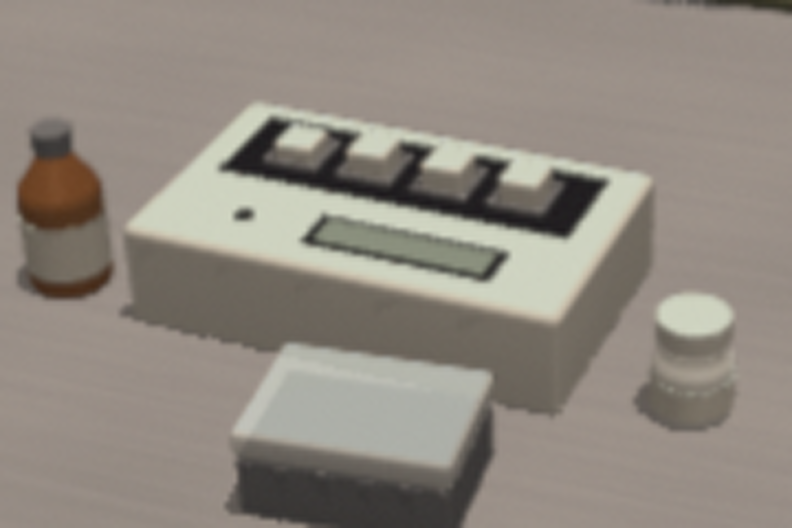

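View pics/tc.png

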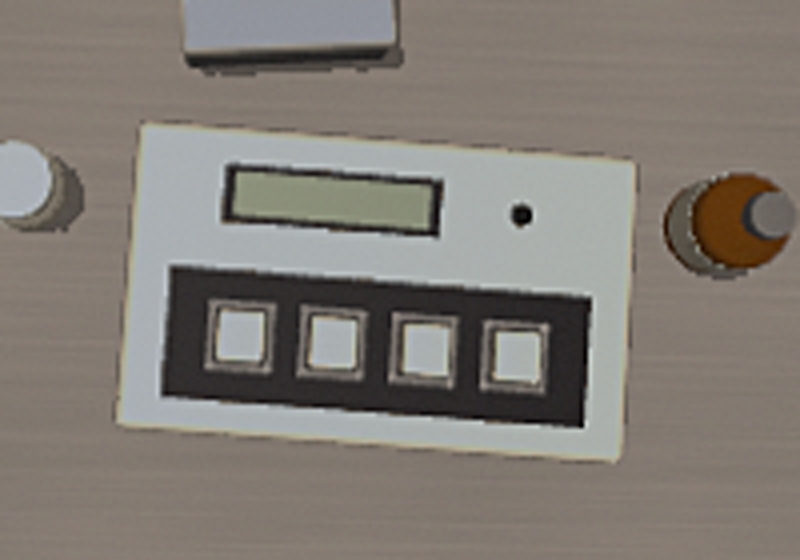

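View pics/top0.png

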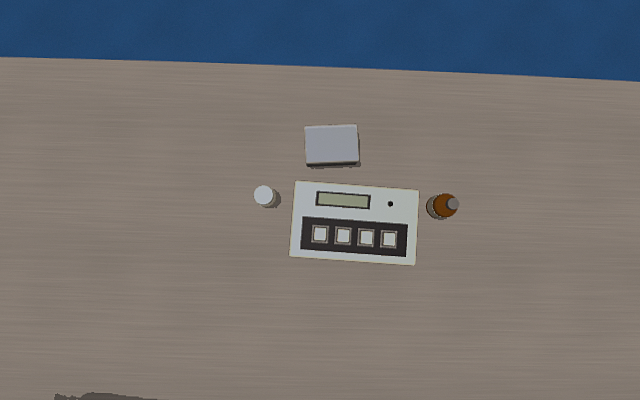

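```bash
cat > h.py <<'E'
import numpy as np
from scipy.optimize import least_squares
from scipy.spatial.transform import Rotation as Ro
def proj(ci,X,R=None,t=None):
    R=ci["R"] if R is None else R; t=ci["t"] if t is None else t
    c=np.atleast_2d(X)@R.T+t; a=c[:,:2]/c[:,2:]
    a=a*(1+ci["k1"]*(a**2).sum(1,keepdims=True))
    return a*[ci["fx"],ci["fy"]]+[ci["cx"],ci["cy"]]
def wristRt(ci,s):
    T=np.eye(4);T[:3,:3]=Ro.from_quat(s["orientation"]).as_matrix();T[:3,3]=s["eef_pos"]
    T=np.linalg.inv(T@ci["T_tool_cam"]);return T[:3,:3],T[:3,3]
def con(p,L):
    c,s=np.cos(p[2]),np.sin(p[2]);L=np.atleast_2d(L)
    return np.c_[p[0]+c*L[:,0]-s*L[:,1],p[1]+s*L[:,0]+c*L[:,1],L[:,2]]
PL=np.array([[-.03,.075-.05*i,.07] for i in range(4)])
C=np.array([[.085,.14,.07],[.085,-.14,.07],[-.085,-.14,.07],[-.085,.14,.07]])
E
python3 - <<'E'
from h import *
from plant import camera_info
for n,px in [("top",np.array([[143,122],[636,160],[618,462],[118,425]])/4+[260,150]),("scene",np.array([[545,322],[128,234],[255,100],[655,177]])/4.4+[200,140])]:
    ci=camera_info(n)
    r=least_squares(lambda p:(proj(ci,con(p,C))-px).ravel(),[.6,-.1,0])
    print(n,r.x,r.fun.round(2)); print(con(r.x,PL).round(4))
    print("place px",proj(ci,con(r.x,PL)).round(1).tolist())
    print("up",proj(ci,con(r.x,PL+[0,0,.018])).round(1).tolist())
    print("latched",proj(ci,con(r.x,PL+[0,0,.0135])).round(1).tolist())
E
```

```text
top [ 0.5623534  -0.04972087 -0.04863364] [-1.18 -1.06  1.11 -0.62  1.5   0.87 -1.37  0.69]
[[ 0.536   0.0266  0.07  ]
 [ 0.5336 -0.0233  0.07  ]
 [ 0.5312 -0.0732  0.07  ]
 [ 0.5287 -0.1232  0.07  ]]
place px [[319.9, 233.8], [342.7, 235.6], [365.5, 237.3], [388.1, 239.0]]
up [[320.1, 233.9], [343.4, 235.6], [366.7, 237.4], [389.8, 239.1]]
latched [[320.1, 233.9], [343.3, 235.6], [366.4, 237.4], [389.4, 239.1]]
scene [ 0.56694936 -0.04823329 -0.06824691] [ 1.78  0.77 -2.63 -1.84 -0.06 -0.36  0.73  0.32]
[[ 0.5421  0.0286  0.07  ]
 [ 0.5387 -0.0212  0.07  ]
 [ 0.5353 -0.0711  0.07  ]
 [ 0.5319 -0.121   0.07  ]]
place px [[319.3, 185.8], [302.0, 182.2], [285.2, 178.7], [268.9, 175.4]]
up [[319.2, 179.9], [301.8, 176.4], [284.9, 173.0], [268.5, 169.6]]
latched [[319.2, 181.4], [301.9, 177.9], [285.0, 174.4], [268.6, 171.1]]
```

Request:
send_rows(moves=[{"dx":0.035,"dy":-0.025,"grip":0,"roll":2},{"dx":0.035,"dy":-0.025,"grip":0,"roll":2},{"dx":0.035,"dy":-0.035,"grip":0,"roll":2},{"dx":0.035,"dy":-0.035,"grip":0,"roll":2},{"dx":0.035,"dy":-0.035,"grip":0,"roll":2},{"dx":0.035,"dy":-0.04,"grip":0},{"dx":0.035,"dy":-0.04,"grip":0},{"dx":0.035,"dy":-0.04,"grip":0},{"dx":0.03,"dy":-0.04,"grip":0},{"dx":0.03,"dy":-0.04,"grip":0}])

```text
invalid input at $.moves[0]: expected keys dx, dy, dz, roll, grip
```

Request:
send_rows(moves=[{"dx":0.035,"dy":-0.025,"dz":0,"grip":0,"roll":2},{"dx":0.035,"dy":-0.025,"dz":0,"grip":0,"roll":2},{"dx":0.035,"dy":-0.035,"dz":0,"grip":0,"roll":2},{"dx":0.035,"dy":-0.035,"dz":0,"grip":0,"roll":2},{"dx":0.035,"dy":-0.035,"dz":0,"grip":0,"roll":2},{"dx":0.035,"dy":-0.04,"dz":0,"grip":0,"roll":0},{"dx":0.035,"dy":-0.04,"dz":0,"grip":0,"roll":0},{"dx":0.035,"dy":-0.04,"dz":0,"grip":0,"roll":0},{"dx":0.03,"dy":-0.04,"dz":0,"grip":0,"roll":0},{"dx":0.03,"dy":-0.04,"dz":0,"grip":0,"roll":0}])

```text
clock: 1.5
eef_pos: [0.4693, 0.2647, 0.2055]
orientation: [0.013, 1.0, 0.005, -0.001]
contact_force: [1.0, 0.6, -0.4]
width: -0.001
```

Request:
send_rows(moves=[{"dx":0.01,"dy":-0.045,"dz":0,"grip":0,"roll":0},{"dx":0.01,"dy":-0.045,"dz":0,"grip":0,"roll":-1},{"dx":0.01,"dy":-0.045,"dz":0,"grip":0,"roll":0},{"dx":0.01,"dy":-0.045,"dz":0,"grip":0,"roll":0},{"dx":0.01,"dy":-0.045,"dz":0,"grip":0,"roll":0},{"dx":0.005,"dy":-0.045,"dz":0,"grip":0,"roll":0},{"dx":0,"dy":-0.02,"dz":0,"grip":0,"roll":0},{"dx":0,"dy":0,"dz":0,"grip":0,"roll":0}])

```text
clock: 2.3
eef_pos: [0.5314, -0.0469, 0.2065]
orientation: [0.031, 1.0, 0.004, 0.003]
contact_force: [1.0, 1.1, -0.2]
width: 0.002
```

```bash
python3 - <<'E'
from plant import *
from h import *
import cv2
s=read_state();im=grab_frame("wrist");cv2.imwrite("pics/w1.png",im[:,:,::-1])
print(s["clock"],s["eef_pos"],s["orientation"],s["contact_force"])
k=tip_of("key_a_top","wrist");print(k);print(tip_of("place_1","wrist"))
import pickle;pickle.dump(s,open("s1.pkl","wb"))
ci=camera_info("wrist");R,t=wristRt(ci,s)
for p in ([.5623,-.0497,-.0486],[.567,-.048,-.068]): print(proj(ci,con(p,C),R,t).round(1).tolist(),proj(ci,con(p,PL+[0,0,.018]),R,t).round(1).tolist())
E
```

```text
2.3 [ 0.53143304 -0.04694239  0.20645579] [0.03112305 0.9995035  0.00408506 0.00272289] [ 1.04873161  1.12744415 -0.15763134]
[{'xy': [288.8, 186.3], 'conf': 0.82}]
[{'xy': [393.2, 176.1], 'conf': 0.81}, {'xy': [289.1, 180.4], 'conf': 0.72}]
[[455.4, 287.1], [182.5, 291.6], [158.2, 121.4], [474.1, 117.1]] [[402.4, 183.2], [345.8, 184.0], [289.3, 184.8], [232.5, 185.7]]
[[455.0, 293.4], [183.0, 293.2], [162.6, 123.6], [477.1, 125.5]] [[404.8, 189.8], [348.6, 189.6], [292.3, 189.3], [235.7, 189.1]]
```

View pics/w1.png

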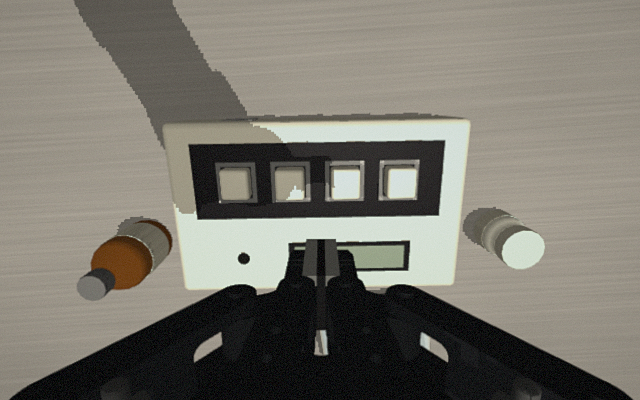

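```bash
python3 - <<'E'
import cv2
a=cv2.imread("pics/w1.png")
cv2.imwrite("pics/w1k.png",cv2.resize(a[135:225,180:450],None,fx=2.9,fy=2.9,interpolation=2))
cv2.imwrite("pics/w1c.png",cv2.resize(a[105:305,150:490],None,fx=2.3,fy=2.3,interpolation=2))
E
```

```text
(no output)
```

View pics/w1k.png

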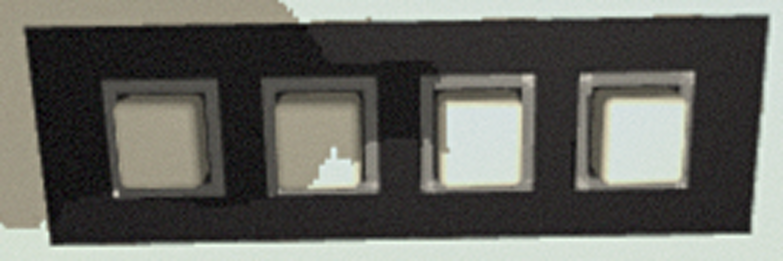

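View pics/w1c.png

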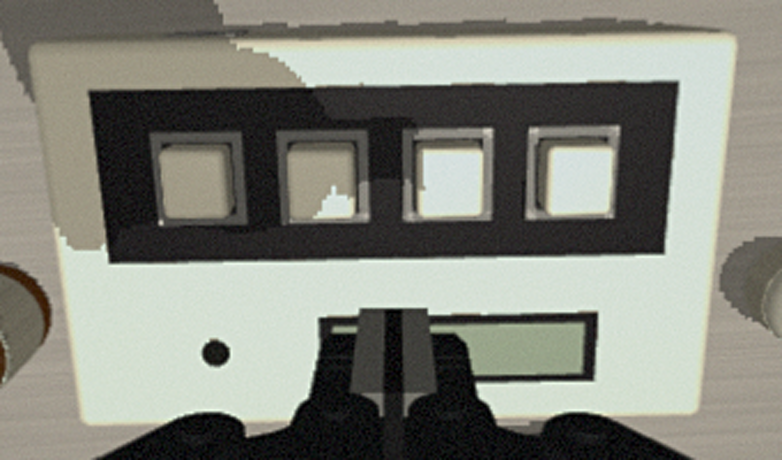

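```bash
python3 - <<'E'
from plant import camera_info
from h import *
import pickle
s=pickle.load(open("s1.pkl","rb"));ci=camera_info("wrist");R,t=wristRt(ci,s)
B=np.array([[576,71,693,188],[421,73,536,190],[262,77,378,194],[102,79,224,196.]])
B=B/2.9+[180,135,180,135]; ctr=np.c_[(B[:,0]+B[:,2])/2,(B[:,1]+B[:,3])/2]
cor=np.array([[733,38],[30,48],[82,422],[698,410.]])/2.3+[150,105]
Cw=C[[3,2,1,0]]
f=lambda p:(proj(ci,con(p,PL+[0,0,.003]),R,t)-ctr).ravel()
g=lambda p:(proj(ci,con(p,Cw),R,t)-cor).ravel()
for q in (f,g):
    r=least_squares(q,[.56,-.05,-.05]);print(r.x,r.fun.round(2));print(con(r.x,PL).round(4).tolist())
r=least_squares(f,[.56,-.05,-.05])
K=np.array([[604,97,686,183],[438,97,523,187],[276,93,362,188],[113,96,208,190.]])/2.9+[180,135,180,135]
kc=np.c_[(K[:,0]+K[:,2])/2,(K[:,1]+K[:,3])/2]
print("key",kc.round(1).tolist())
for z in(.018,.0135):print(proj(ci,con(r.x,PL+[0,0,z]),R,t).round(1).tolist())
E
```

```text
[ 0.56268168 -0.04954464 -0.04549378] [-0.31 -0.08 -0.42  0.2   0.33 -0.22  0.39  0.04]
[[0.5361, 0.0267, 0.07], [0.5338, -0.0232, 0.07], [0.5316, -0.0732, 0.07], [0.5293, -0.1231, 0.07]]
[ 0.56380883 -0.04965028 -0.04584275] [ 5.11 -3.14 -4.64 -2.27 -2.59  4.75  2.2   4.78]
[[0.5373, 0.0266, 0.07], [0.535, -0.0233, 0.07], [0.5327, -0.0732, 0.07], [0.5304, -0.1232, 0.07]]
key [[402.4, 183.3], [345.7, 184.0], [290.0, 183.4], [235.3, 184.3]]
[[402.4, 183.3], [345.9, 184.3], [289.4, 185.3], [232.7, 186.3]]
[[401.2, 182.2], [345.5, 183.2], [289.8, 184.2], [233.9, 185.1]]
```

Request:
send_rows(moves=[{"dx":0.0025,"dy":0.04,"dz":-0.035,"grip":0,"roll":0},{"dx":0.002,"dy":0.033,"dz":-0.035,"grip":0,"roll":0.5},{"dx":0,"dy":0,"dz":-0.03,"grip":0,"roll":0},{"dx":0,"dy":0,"dz":0,"grip":0,"roll":0},{"dx":0,"dy":0,"dz":0,"grip":0,"roll":0}])

```text
clock: 2.95
eef_pos: [0.5378, 0.0444, 0.1096]
orientation: [0.015, 1.0, 0.01, 0.007]
contact_force: [0.0, 0.4, -0.0]
width: -0.003
```

Request:
send_rows(moves=[{"dx":0,"dy":0,"dz":0,"grip":0,"roll":0},{"dx":0,"dy":0,"dz":0,"grip":0,"roll":0}])

```text
clock: 3.15
eef_pos: [0.539, 0.0455, 0.1121]
orientation: [0.014, 1.0, 0.01, 0.008]
contact_force: [-0.8, 0.8, -0.8]
width: 0.001
```

```bash
python3 - <<'E'
from plant import *
for i in range(2):
    s=read_state();print(s["clock"],s["eef_pos"],s["orientation"],s["contact_force"],abs(s["joint_velocities"]).max())
E
```

```text
3.15 [0.53902079 0.04552731 0.11208032] [0.01445304 0.9998063  0.01042314 0.0083563 ] [-0.8292128   0.80929956 -0.81237456] 0.01691390314102295
3.15 [0.53902079 0.04552731 0.11208032] [0.01445304 0.9998063  0.01042314 0.0083563 ] [-0.8292128   0.80929956 -0.81237456] 0.01691390314102295
```

Request:
send_rows(moves=[{"dx":-0.003,"dy":-0.019,"dz":-0.012,"grip":0,"roll":0}])

```text
clock: 3.25
eef_pos: [0.539, 0.0298, 0.1027]
orientation: [0.013, 1.0, 0.012, 0.012]
contact_force: [0.5, -0.5, 0.2]
width: -0.001
```

```bash
python3 - <<'E'
from plant import *
s=read_state();print(s["clock"],s["eef_pos"],s["contact_force"],abs(s["joint_velocities"]).max())
grab_frame("wrist")
s=read_state();print(s["clock"],s["eef_pos"],s["contact_force"],abs(s["joint_velocities"]).max())
grab_frame("wrist")
s=read_state();print(s["clock"],s["eef_pos"],s["orientation"],s["contact_force"],abs(s["joint_velocities"]).max())
E
```

```text
3.25 [0.53896675 0.02979757 0.1026975 ] [ 0.52671821 -0.53127811  0.2170112 ] 0.34928898829396793
3.3 [0.5359372  0.02235902 0.10015502] [-1.41728941 -3.63237064 -1.36941402] 0.0743205670757112
3.35 [0.53543334 0.02276948 0.10028134] [0.0167598  0.99978877 0.00890365 0.00788982] [-0.04061776 -0.77122622  0.02766771] 0.03232130718614236
```

```bash
cat > st.py <<'E'
from plant import *
import numpy as np,sys
n=int(sys.argv[1]) if len(sys.argv)>1 else 3
np.set_printoptions(precision=4,suppress=True)
for i in range(n):
    f=grab_frame("wrist");s=read_state();print(round(s["clock"],3),s["eef_pos"],s["contact_force"].round(2))
print(s["orientation"])
E
```

Request:
send_rows(moves=[{"dx":0,"dy":0.004,"dz":-0.008,"grip":0,"roll":0}])

```text
clock: 3.45
eef_pos: [0.5367, 0.0261, 0.0935]
orientation: [0.018, 1.0, 0.009, 0.009]
contact_force: [0.6, 0.1, -0.2]
width: 0.002
```

```bash
python3 st.py
```

```text
3.5 [0.5357 0.0272 0.092 ] [-0.02  0.87 -0.45]
3.55 [0.5354 0.0276 0.0921] [0.26 0.01 0.31]
3.6 [0.5355 0.0277 0.0923] [ 0.11 -0.7   0.31]
[0.0164 0.9998 0.0092 0.0079]
```

Request:
send_rows(moves=[{"dx":0,"dy":0,"dz":-0.0055,"grip":0,"roll":0}])

```text
clock: 3.7
eef_pos: [0.5363, 0.0286, 0.0873]
orientation: [0.016, 1.0, 0.01, 0.009]
contact_force: [-0.4, 0.1, 0.2]
width: -0.001
```

```bash
python3 st.py
```

```text
3.75 [0.5355 0.0286 0.0863] [-0.22 -0.79 -0.63]
3.8 [0.5353 0.0284 0.0864] [ 0.73  0.27 -0.94]
3.85 [0.5353 0.0282 0.0866] [0.09 0.01 0.56]
[0.016  0.9998 0.0093 0.0076]
```

Request:
send_rows(moves=[{"dx":0,"dy":-0.001,"dz":-0.0015,"grip":0,"roll":0}])

```text
clock: 3.95
eef_pos: [0.5355, 0.0275, 0.0851]
orientation: [0.016, 1.0, 0.009, 0.008]
contact_force: [1.2, 0.4, 0.2]
width: 0.0
```

```bash
python3 st.py 4; python3 - <<'E'
from plant import *
import cv2
im=grab_frame("wrist");cv2.imwrite("pics/w2.png",im[:,:,::-1])
E
```

```text
4.0 [0.5353 0.0272 0.0848] [-0.47 -0.46  0.31]
4.05 [0.5352 0.0271 0.0849] [ 0.36 -0.4   0.17]
4.1 [0.5352 0.0271 0.085 ] [ 0.46 -0.46 -0.64]
4.15 [0.5353 0.0272 0.085 ] [0.54 0.48 0.68]
[0.0161 0.9998 0.0093 0.0076]
```

View pics/w2.png

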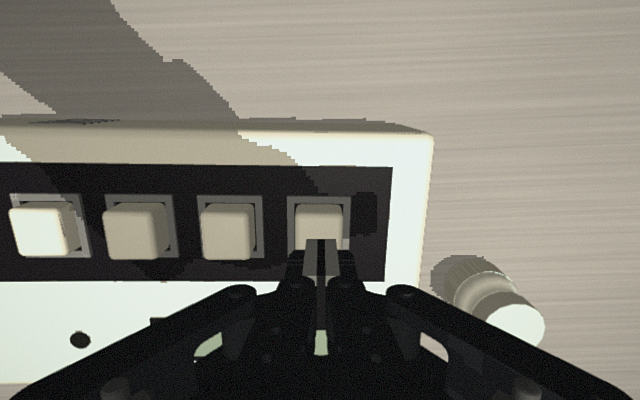

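Request:
send_rows(moves=[{"dx":0,"dy":0,"dz":-0.0015,"grip":0,"roll":0}])

```text
clock: 4.3
eef_pos: [0.5356, 0.0272, 0.0837]
orientation: [0.016, 1.0, 0.009, 0.008]
contact_force: [-1.0, -0.5, -0.2]
width: -0.002
```

```bash
python3 st.py 4
```

```text
4.35 [0.5353 0.0271 0.0834] [-0.42 -0.19 -0.98]
4.4 [0.5353 0.0271 0.0835] [0.99 0.47 1.28]
4.45 [0.5353 0.0271 0.0835] [ 0.32 -0.06  0.37]
4.5 [0.5353 0.0272 0.0835] [-0.24  0.71  0.41]
[0.0161 0.9998 0.0093 0.0076]
```

Request:
send_rows(moves=[{"dx":0,"dy":0,"dz":-0.001,"grip":0,"roll":0}])

```text
clock: 4.6
eef_pos: [0.5354, 0.0272, 0.0826]
orientation: [0.016, 1.0, 0.009, 0.008]
contact_force: [-0.3, -0.4, 0.5]
width: 0.001
```

```bash
python3 st.py 4
```

```text
4.65 [0.5353 0.0272 0.0824] [-0.19 -0.47  0.65]
4.7 [0.5352 0.0271 0.0824] [-0.67  0.32  0.09]
4.75 [0.5353 0.0272 0.0825] [-0.58  0.33 -0.42]
4.8 [0.5353 0.0272 0.0825] [0.51 0.15 0.25]
[0.0161 0.9998 0.0093 0.0076]
```

```bash
python3 - <<'E'
from plant import *
import cv2
im=grab_frame("scene")[:,:,::-1];cv2.imwrite("pics/s2.png",im)
cv2.imwrite("pics/s2c.png",cv2.resize(im[120:240,220:380],None,fx=4.8,fy=4.8,interpolation=2))
E
```

```text
(no output)
```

View pics/s2c.png

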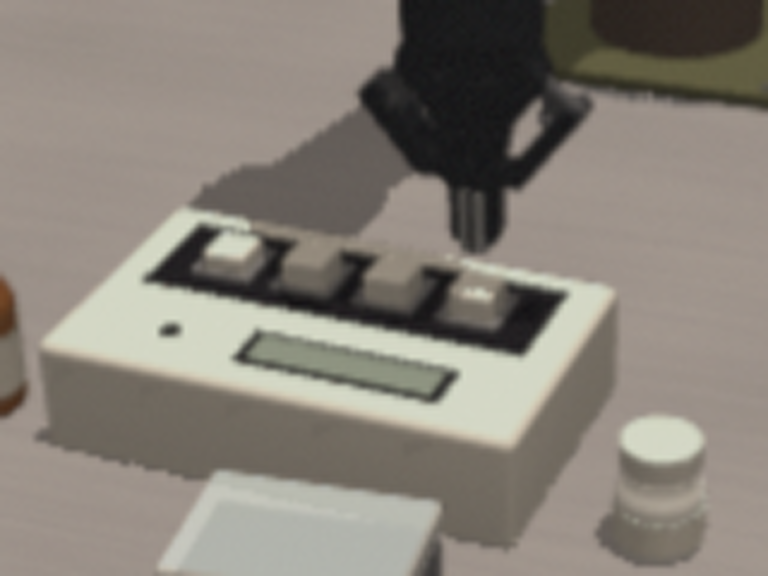

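```bash
python3 - <<'E'
from plant import *
from h import *
ci=camera_info("wrist");T=np.linalg.inv(ci["T_tool_cam"])
for z in (0,-.01,-.02,-.03):
  for x in (-.011,0,.011): print(z,x,proj(ci,[[x,0,z]],T[:3,:3],T[:3,3]).round(1))
ci=camera_info("scene");s=read_state();print(s["eef_pos"])
for d in ([0,0,0],[0,0,.01],[0,0,.02],[-.02,0,0],[-.03,0,0]):print(d,proj(ci,s["eef_pos"]+d))
print(s["joint_pos"].tolist())
E
python3 - <<'E'
import cv2
a=cv2.imread("pics/w2.png");cv2.imwrite("pics/w2c.png",cv2.resize(a[180:300,240:400],None,fx=4.8,fy=4.8,interpolation=2))
E
```

```text
0 -0.011 [[319.9 252.4]]
0 0 [[319.9 233.8]]
0 0.011 [[319.9 214.6]]
-0.01 -0.011 [[319.9 260.6]]
-0.01 0 [[319.9 241. ]]
-0.01 0.011 [[319.9 220.8]]
-0.02 -0.011 [[319.9 269.7]]
-0.02 0 [[319.9 249.1]]
-0.02 0.011 [[319.9 227.8]]
-0.03 -0.011 [[319.9 279.9]]
-0.03 0 [[319.9 258.2]]
-0.03 0.011 [[319.9 235.7]]
[0.53526885 0.02713458 0.08254912]
[0, 0, 0] [[319.53195721 180.34126296]]
[0, 0, 0.01] [[319.48573357 177.05772718]]
[0, 0, 0.02] [[319.43909171 173.74684714]]
[-0.02, 0, 0] [[321.95859547 176.70775319]]
[-0.03, 0, 0] [[323.1495688  174.92461083]]
[0.02501487356689907, 0.7611539479604299, -0.24943523481511698, 1.9541155838024724, 0.3641032020101533, 0.4496158765655809, 1.053613954712238]
```

View pics/w2c.png

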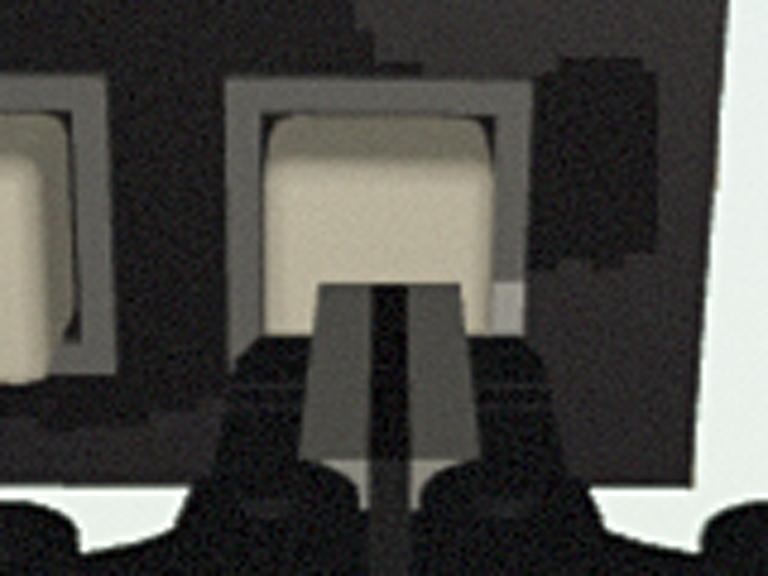

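Request:
send_rows(moves=[{"dx":0,"dy":0,"dz":-0.008,"grip":0,"roll":0}])

```text
clock: 4.95
eef_pos: [0.5361, 0.0273, 0.075]
orientation: [0.016, 1.0, 0.01, 0.009]
contact_force: [0.1, 0.6, 0.8]
width: 0.0
```

```bash
python3 st.py 2;  python3 - <<'E'
from plant import *
import cv2
im=grab_frame("scene")[:,:,::-1];cv2.imwrite("pics/s3.png",im)
cv2.imwrite("pics/s3c.png",cv2.resize(im[140:220,240:360],None,fx=6.4,fy=6.4,interpolation=2))
E
```

```text
5.0 [0.5349 0.0271 0.0734] [ 0.72  0.34 -1.22]
5.05 [0.5346 0.0271 0.0736] [ 0.24 -0.15  0.02]
[0.016  0.9998 0.0091 0.0067]
```

View pics/s3c.png

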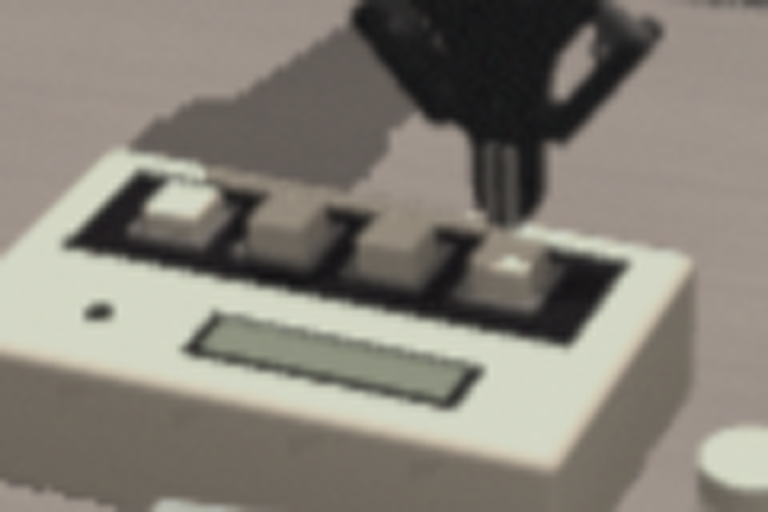

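Request:
send_rows(moves=[{"dx":0,"dy":0,"dz":-0.006,"grip":0,"roll":0}])

```text
clock: 5.2
eef_pos: [0.5353, 0.0272, 0.0681]
orientation: [0.016, 1.0, 0.009, 0.008]
contact_force: [0.3, 0.1, -0.7]
width: 0.005
```

```bash
python3 st.py 3;  python3 - <<'E'
from plant import *
import cv2
im=grab_frame("wrist")[:,:,::-1];cv2.imwrite("pics/w3.png",im)
cv2.imwrite("pics/w3c.png",cv2.resize(im[180:300,240:400],None,fx=4.8,fy=4.8,interpolation=2))
E
```

```text
5.25 [0.5343 0.0271 0.0668] [-0.13  0.28 -0.81]
5.3 [0.5341 0.027  0.0671] [-0.22  0.49  0.08]
5.35 [0.5343 0.027  0.0674] [0.16 0.1  1.05]
[0.016  0.9998 0.0091 0.0064]
```

View pics/w3c.png

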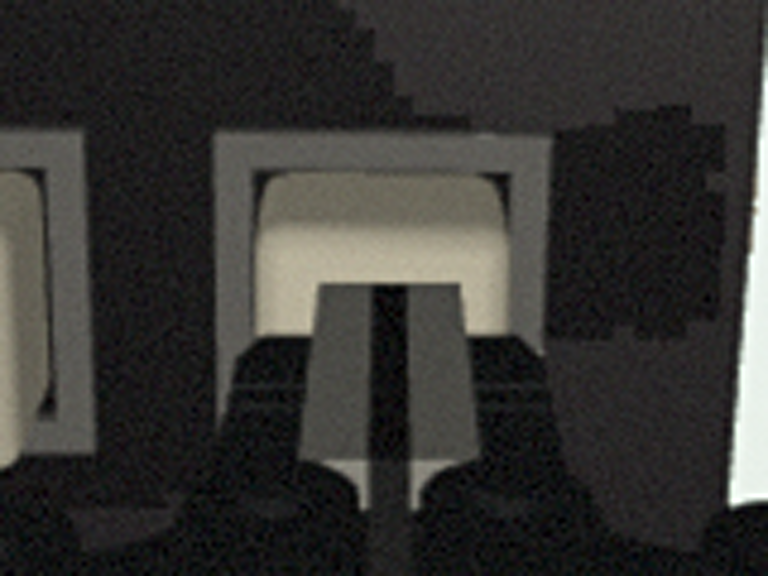

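Request:
send_rows(moves=[{"dx":0.001,"dy":0,"dz":-0.003,"grip":0,"roll":0}])

```text
clock: 5.5
eef_pos: [0.5358, 0.0271, 0.0648]
orientation: [0.016, 1.0, 0.009, 0.007]
contact_force: [-0.0, -0.2, 0.4]
width: 0.005
```

```bash
python3 st.py 3
```

```text
5.55 [0.5357 0.0271 0.0642] [-0.43  0.17 -0.25]
5.6 [0.5356 0.0271 0.0643] [-0.03  0.76  0.33]
5.65 [0.5355 0.0271 0.0645] [0.58 1.24 0.58]
[0.016  0.9998 0.0091 0.0065]
```

Request:
send_rows(moves=[{"dx":0,"dy":0,"dz":-0.002,"grip":0,"roll":0}])

```text
clock: 5.75
eef_pos: [0.5358, 0.0271, 0.0626]
orientation: [0.016, 1.0, 0.009, 0.007]
contact_force: [-0.3, 0.2, 0.6]
width: -0.001
```

```bash
python3 st.py 3
```

```text
5.8 [0.5355 0.027  0.0622] [-0.82  0.14  0.19]
5.85 [0.5354 0.027  0.0623] [ 0.65 -0.33  1.03]
5.9 [0.5354 0.027  0.0623] [ 0.63 -0.61  0.48]
[0.016  0.9998 0.0091 0.0064]
```

Request:
send_rows(moves=[{"dx":0,"dy":0,"dz":-0.002,"grip":0,"roll":0}])

```text
clock: 6.0
eef_pos: [0.5357, 0.027, 0.0605]
orientation: [0.016, 1.0, 0.009, 0.007]
contact_force: [0.7, -0.2, 1.6]
width: 0.002
```

```bash
python3 st.py 4
```

```text
6.05 [0.5357 0.0271 0.0602] [ 0.91 -0.28  1.35]
6.1 [0.5356 0.0271 0.0603] [-0.26  0.05  1.73]
6.15 [0.5357 0.0271 0.0604] [-0.32 -0.54  0.46]
6.2 [0.5356 0.027  0.0605] [-0.05 -0.36  1.93]
[0.016  0.9998 0.0091 0.0066]
```

Request:
send_rows(moves=[{"dx":0,"dy":0,"dz":-0.001,"grip":0,"roll":0}])

```text
clock: 6.3
eef_pos: [0.5357, 0.027, 0.0597]
orientation: [0.016, 1.0, 0.009, 0.007]
contact_force: [-1.0, -0.4, 1.7]
width: 0.001
```

```bash
python3 st.py 4;  python3 - <<'E'
from plant import *
import cv2
im=grab_frame("wrist")[:,:,::-1];cv2.imwrite("pics/w4.png",im)
cv2.imwrite("pics/w4c.png",cv2.resize(im[180:300,220:420],None,fx=4,fy=4,interpolation=2))
im=grab_frame("scene")[:,:,::-1];cv2.imwrite("pics/s4.png",im)
cv2.imwrite("pics/s4c.png",cv2.resize(im[140:220,240:360],None,fx=6.4,fy=6.4,interpolation=2))
E
```

```text
6.35 [0.5357 0.0271 0.0595] [ 0.31 -0.95  1.88]
6.4 [0.5357 0.0271 0.0595] [ 0.05 -0.33  1.2 ]
6.45 [0.5357 0.0271 0.0595] [0.87 0.01 2.63]
6.5 [0.5357 0.0271 0.0595] [-0.01 -0.39  1.9 ]
[0.0159 0.9998 0.0091 0.0067]
```

View pics/w4c.png

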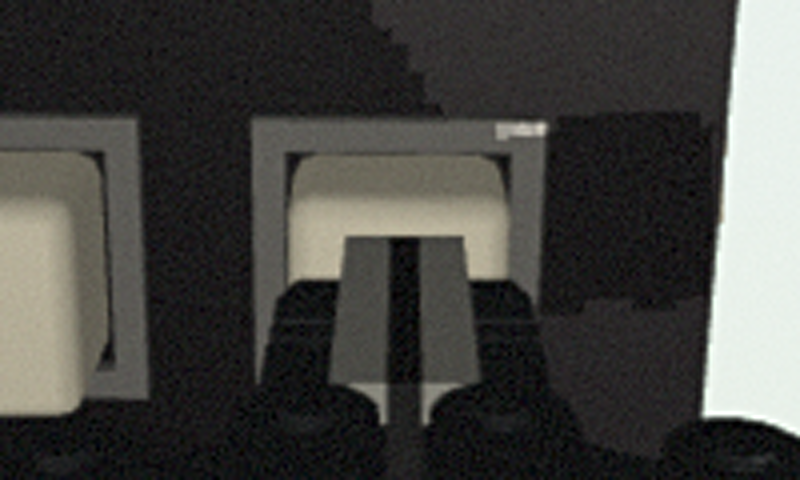

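View pics/s4c.png

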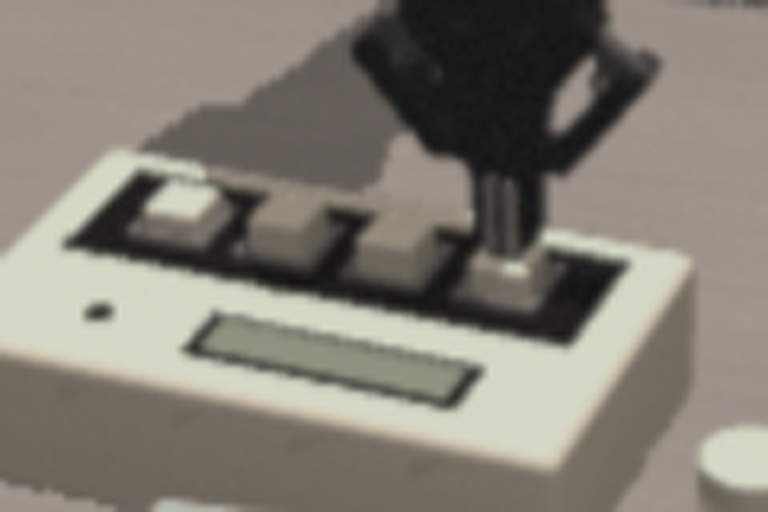

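Request:
send_rows(moves=[{"dx":0,"dy":0,"dz":-0.0013,"grip":0,"roll":0}])

```text
clock: 6.7
eef_pos: [0.5357, 0.0271, 0.0583]
orientation: [0.016, 1.0, 0.009, 0.007]
contact_force: [-0.5, -1.0, 2.8]
width: -0.004
```

```bash
python3 st.py 5
```

```text
6.75 [0.5357 0.0271 0.0581] [-0.26  0.09  2.24]
6.8 [0.5357 0.027  0.0582] [-0.67 -0.56  2.28]
6.85 [0.5357 0.0271 0.0582] [-0.71 -1.02  3.51]
6.9 [0.5357 0.0271 0.0582] [ 0.57 -0.46  3.33]
6.95 [0.5357 0.0271 0.0582] [-0.56 -0.49  1.9 ]
[0.016  0.9998 0.0091 0.0067]
```

Request:
send_rows(moves=[{"dx":0,"dy":0,"dz":0.012,"grip":0,"roll":0}])

```text
clock: 7.05
eef_pos: [0.5346, 0.027, 0.0695]
orientation: [0.016, 1.0, 0.009, 0.005]
contact_force: [0.7, -0.0, 0.3]
width: 0.001
```

```bash
python3 st.py 2
```

```text
7.1 [0.5361 0.0271 0.0718] [ 0.97 -0.82  1.28]
7.15 [0.5365 0.0272 0.0715] [-0.08  0.81 -0.05]
[0.016  0.9998 0.0093 0.0077]
```

Request:
send_rows(moves=[{"dx":-0.002,"dy":-0.049,"dz":0,"grip":0,"roll":0}])

```text
clock: 7.25
eef_pos: [0.5367, -0.0122, 0.0725]
orientation: [0.009, 1.0, 0.013, 0.01]
contact_force: [1.2, 0.2, -0.2]
width: 0.004
```

```bash
python3 st.py 4
```

```text
7.3 [ 0.5341 -0.0315  0.0718] [-0.8  -8.45 -0.38]
7.35 [ 0.5334 -0.0306  0.0714] [ 0.09 -1.18 -0.09]
7.4 [ 0.5338 -0.0269  0.0714] [-0.05  1.62  0.15]
7.45 [ 0.5342 -0.0241  0.0715] [1.13 0.79 0.02]
[0.0181 0.9998 0.0087 0.0075]
```

Request:
send_rows(moves=[{"dx":0,"dy":0,"dz":-0.011,"grip":0,"roll":0}])

```text
clock: 7.55
eef_pos: [0.5355, -0.0231, 0.0613]
orientation: [0.018, 1.0, 0.009, 0.009]
contact_force: [0.1, 0.5, -0.5]
width: -0.001
```

```bash
python3 st.py 2
```

```text
7.6 [ 0.5342 -0.0233  0.0592] [2.09 0.45 1.14]
7.65 [ 0.5341 -0.0232  0.0595] [ 0.31 -0.44  1.92]
[0.0175 0.9998 0.0089 0.0073]
```

Request:
send_rows(moves=[{"dx":0,"dy":0,"dz":-0.0022,"grip":0,"roll":0}])

```text
clock: 7.75
eef_pos: [0.5341, -0.0229, 0.0572]
orientation: [0.017, 1.0, 0.009, 0.007]
contact_force: [-0.3, -2.6, 2.6]
width: -0.001
```

```bash
python3 st.py 4
```

```text
7.8 [ 0.5341 -0.0229  0.0568] [ 0.65 -1.55  2.51]
7.85 [ 0.5341 -0.0228  0.0571] [ 0.19 -0.62  3.29]
7.9 [ 0.5341 -0.0229  0.0573] [ 0.02 -0.29  3.13]
7.95 [ 0.5341 -0.0228  0.0574] [-0.06  0.29  4.55]
[0.0172 0.9998 0.0089 0.0072]
```

Request:
send_rows(moves=[{"dx":0,"dy":0,"dz":0.013,"grip":0,"roll":0}])

```text
clock: 8.05
eef_pos: [0.533, -0.0223, 0.0695]
orientation: [0.017, 1.0, 0.009, 0.006]
contact_force: [-0.2, -0.6, -0.1]
width: 0.005
```

```bash
python3 st.py 2
```

```text
8.1 [ 0.5345 -0.0221  0.0717] [0.03 1.33 1.47]
8.15 [ 0.5348 -0.0221  0.0713] [ 0.14  0.38 -0.05]
[0.0169 0.9998 0.0093 0.0081]
```

Request:
send_rows(moves=[{"dx":-0.002,"dy":-0.025,"dz":0,"grip":0,"roll":0}])

```text
clock: 8.25
eef_pos: [0.5337, -0.0422, 0.0714]
orientation: [0.013, 1.0, 0.011, 0.009]
contact_force: [0.4, -0.9, 0.4]
width: 0.002
```

```bash
python3 st.py 4
```

```text
8.3 [ 0.532  -0.0513  0.071 ] [-0.72 -4.53  0.12]
8.35 [ 0.5317 -0.0508  0.0707] [-0.35 -0.18 -0.76]
8.4 [ 0.5321 -0.0488  0.0708] [-0.23  0.78 -0.26]
8.45 [ 0.5324 -0.0474  0.0708] [ 0.3  -0.08  0.36]
[0.0175 0.9998 0.0094 0.0078]
```

Request:
send_rows(moves=[{"dx":-0.001,"dy":-0.026,"dz":0,"grip":0,"roll":0}])

```text
clock: 8.55
eef_pos: [0.5324, -0.0675, 0.0709]
orientation: [0.014, 1.0, 0.012, 0.008]
contact_force: [0.7, -0.5, 0.0]
width: -0.001
```

```bash
python3 st.py 5
```

```text
8.6 [ 0.5309 -0.0769  0.0704] [ 0.39 -4.8  -0.23]
8.65 [ 0.5306 -0.0763  0.0703] [-0.58 -0.76 -0.23]
8.7 [ 0.531  -0.0742  0.0704] [0.56 0.36 0.13]
8.75 [ 0.5313 -0.0727  0.0706] [-0.46  0.54 -0.26]
8.8 [ 0.5315 -0.0719  0.0707] [ 0.73  0.09 -0.1 ]
[0.017  0.9998 0.01   0.0078]
```

Request:
send_rows(moves=[{"dx":0,"dy":0,"dz":-0.01,"grip":0,"roll":0}])

```text
clock: 8.9
eef_pos: [0.5326, -0.0704, 0.0612]
orientation: [0.016, 1.0, 0.011, 0.009]
contact_force: [0.2, 0.9, -0.5]
width: -0.003
```

```bash
python3 st.py 3
```

```text
8.95 [ 0.5316 -0.0701  0.0594] [ 1.76 -0.25  1.09]
9.0 [ 0.5316 -0.0702  0.0598] [0.5  1.58 1.89]
9.05 [ 0.5316 -0.0702  0.0601] [0.77 1.42 2.21]
[0.0161 0.9998 0.0107 0.0077]
```

Request:
send_rows(moves=[{"dx":0,"dy":-0.002,"dz":-0.0018,"grip":0,"roll":0}])

```text
clock: 9.15
eef_pos: [0.5318, -0.0708, 0.0584]
orientation: [0.015, 1.0, 0.011, 0.008]
contact_force: [-0.8, 2.2, 1.6]
width: -0.003
```

```bash
python3 st.py 4
```

```text
9.2 [ 0.5317 -0.0712  0.0581] [0.47 1.62 1.52]
9.25 [ 0.5317 -0.0714  0.0583] [-0.42  2.15  2.03]
9.3 [ 0.5318 -0.0716  0.0584] [-1.46  1.96  3.01]
9.35 [ 0.5317 -0.0717  0.0585] [0.62 1.23 3.02]
[0.0158 0.9998 0.0109 0.0078]
```

Request:
send_rows(moves=[{"dx":0,"dy":0,"dz":0.012,"grip":0,"roll":0}])

```text
clock: 9.45
eef_pos: [0.5305, -0.0721, 0.0698]
orientation: [0.016, 1.0, 0.011, 0.006]
contact_force: [0.7, -0.2, 1.4]
width: 0.002
```

```bash
python3 st.py 2
```

```text
9.5 [ 0.532  -0.0724  0.0722] [-0.14  0.62  2.14]
9.55 [ 0.5324 -0.0724  0.0718] [ 0.69 -0.04 -0.27]
[0.0162 0.9998 0.0105 0.0087]
```

Request:
send_rows(moves=[{"dx":-0.001,"dy":-0.025,"dz":0,"grip":0,"roll":0}])

```text
clock: 9.65
eef_pos: [0.5323, -0.0937, 0.0726]
orientation: [0.013, 1.0, 0.012, 0.01]
contact_force: [0.5, 0.5, 1.4]
width: 0.0
```

```bash
python3 st.py 4
```

```text
9.7 [ 0.531  -0.103   0.0723] [ 0.29 -5.36  0.21]
9.75 [ 0.5307 -0.1023  0.072 ] [ 0.08 -0.94 -1.25]
9.8 [ 0.5309 -0.1002  0.0719] [-0.61 -0.56 -0.19]
9.85 [ 0.5311 -0.0985  0.0719] [0.28 0.22 0.48]
[0.0173 0.9998 0.0102 0.0086]
```

Request:
send_rows(moves=[{"dx":-0.002,"dy":-0.0255,"dz":0,"grip":0,"roll":0}])

```text
clock: 9.95
eef_pos: [0.5303, -0.1187, 0.0723]
orientation: [0.014, 1.0, 0.012, 0.009]
contact_force: [0.8, -0.3, -0.4]
width: 0.001
```

```bash
python3 st.py 5
```

```text
10.0 [ 0.5285 -0.1281  0.0718] [-0.22 -4.29 -0.99]
10.05 [ 0.5283 -0.1274  0.0717] [-0.76 -1.27 -1.13]
10.1 [ 0.5286 -0.1253  0.0718] [-1.16  1.01  0.75]
10.15 [ 0.529  -0.1237  0.0719] [-0.56  0.8   0.41]
10.2 [ 0.5292 -0.1228  0.0719] [-0.55  0.32  0.31]
[0.0169 0.9998 0.0107 0.0087]
```

Request:
send_rows(moves=[{"dx":0,"dy":-0.001,"dz":-0.01,"grip":0,"roll":0}])

```text
clock: 10.3
eef_pos: [0.5305, -0.1224, 0.0626]
orientation: [0.016, 1.0, 0.011, 0.01]
contact_force: [1.1, -0.4, 0.6]
width: 0.0
```

```bash
python3 st.py 3
```

```text
10.35 [ 0.529  -0.1223  0.0605] [-0.14  0.02 -1.24]
10.4 [ 0.5285 -0.1225  0.0607] [-0.68  0.25 -0.49]
10.45 [ 0.5286 -0.1228  0.0611] [-0.33 -0.43 -0.89]
[0.0162 0.9998 0.011  0.0078]
```

Down to 0.0578: a raised key would show about 2.8 N there.

Request:
send_rows(moves=[{"dx":0,"dy":0,"dz":-0.0033,"grip":0,"roll":0}])

```text
clock: 10.55
eef_pos: [0.5289, -0.1223, 0.0577]
orientation: [0.016, 1.0, 0.011, 0.008]
contact_force: [0.5, 0.2, -0.1]
width: -0.001
```

```bash
python3 st.py 4
```

```text
10.6 [ 0.5283 -0.1221  0.0571] [-0.86  0.67 -0.01]
10.65 [ 0.5283 -0.1223  0.0573] [0.52 0.13 0.09]
10.7 [ 0.5285 -0.1225  0.0575] [ 0.16 -0.36 -0.54]
10.75 [ 0.5286 -0.1226  0.0577] [-1.2   0.14  0.09]
[0.016  0.9998 0.0111 0.0077]
```

Request:
send_rows(moves=[{"dx":0,"dy":0,"dz":-0.0015,"grip":0,"roll":0}])

```text
clock: 10.85
eef_pos: [0.5288, -0.1227, 0.0564]
orientation: [0.016, 1.0, 0.011, 0.008]
contact_force: [0.3, -0.1, 3.5]
width: 0.001
```

```bash
python3 st.py 4
```

```text
10.9 [ 0.5288 -0.1227  0.0563] [-0.39 -0.28  4.32]
10.95 [ 0.5288 -0.1227  0.0564] [-0.2  -0.31  2.41]
11.0 [ 0.5288 -0.1227  0.0565] [-0.58  0.21  3.42]
11.05 [ 0.5288 -0.1227  0.0565] [-0.73 -0.98  3.68]
[0.0161 0.9998 0.011  0.008 ]
```

Request:
send_rows(moves=[{"dx":0,"dy":0,"dz":-0.0014,"grip":0,"roll":0}])

```text
clock: 11.15
eef_pos: [0.5289, -0.1228, 0.0555]
orientation: [0.016, 1.0, 0.011, 0.008]
contact_force: [-1.2, 0.4, 5.2]
width: -0.0
```

```bash
python3 st.py 5
```

```text
11.2 [ 0.5289 -0.1227  0.0553] [-0.08 -0.53  5.63]
11.25 [ 0.5288 -0.1228  0.0554] [-1.31  0.05  5.56]
11.3 [ 0.5288 -0.1228  0.0554] [-0.79  0.52  5.21]
11.35 [ 0.5289 -0.1227  0.0554] [-0.1  -0.31  5.09]
11.4 [ 0.5288 -0.1227  0.0554] [-1.12 -0.11  4.68]
[0.0161 0.9998 0.0109 0.0081]
```

Request:
send_rows(moves=[{"dx":0,"dy":0,"dz":-0.0005,"grip":0,"roll":0}])

```text
clock: 11.5
eef_pos: [0.5289, -0.1227, 0.0552]
orientation: [0.016, 1.0, 0.011, 0.008]
contact_force: [-0.3, -0.3, 5.7]
width: 0.001
```

```bash
python3 st.py 4
```

```text
11.55 [ 0.5289 -0.1228  0.0552] [-1.66  0.07  6.76]
11.6 [ 0.5288 -0.1228  0.0552] [-0.51 -0.18  6.22]
11.65 [ 0.5288 -0.1227  0.0552] [-1.09  0.09  6.44]
11.7 [ 0.5289 -0.1228  0.0552] [-2.18  0.42  6.44]
[0.0161 0.9998 0.0108 0.0083]
```

Request:
send_rows(moves=[{"dx":0,"dy":0,"dz":0.015,"grip":0,"roll":0}])

```text
clock: 11.8
eef_pos: [0.5277, -0.1226, 0.0691]
orientation: [0.016, 1.0, 0.011, 0.007]
contact_force: [-0.2, 0.1, -0.9]
width: 0.002
```

```bash
python3 st.py 2; python3 - <<'E'
from plant import *
import cv2
im=grab_frame("scene")[:,:,::-1];cv2.imwrite("pics/s5.png",im)
cv2.imwrite("pics/s5c.png",cv2.resize(im[140:220,240:360],None,fx=6.4,fy=6.4,interpolation=2))
E
```

```text
11.85 [ 0.5295 -0.1228  0.0718] [ 0.49 -0.63  1.93]
11.9 [ 0.5299 -0.1228  0.0712] [ 0.5  -0.03  1.15]
[0.0162 0.9998 0.0108 0.0095]
```

View pics/s5c.png

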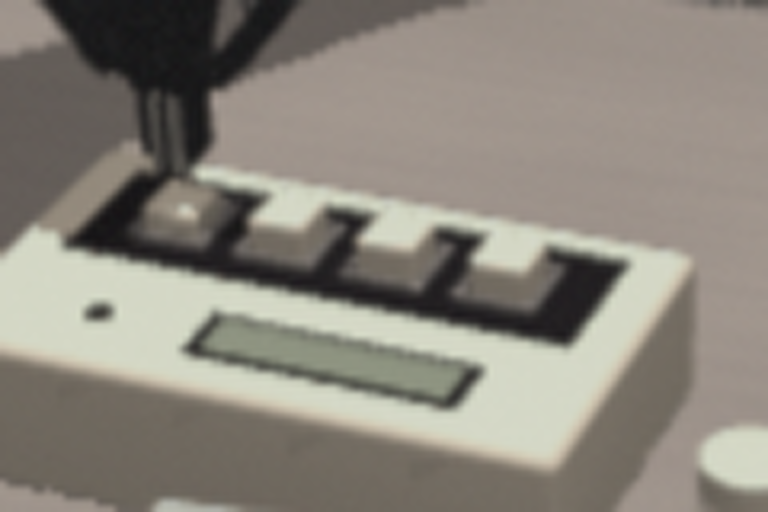

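```bash
python3 - <<'E'
from plant import *
import cv2
im=grab_frame("top")[:,:,::-1];cv2.imwrite("pics/t5.png",im)
im0=cv2.imread("pics/top0.png")
a=cv2.resize(im[170:280,280:480],None,fx=3.8,fy=3.8,interpolation=2)
cv2.imwrite("pics/t5c.png",a)
w=grab_frame("wrist")[:,:,::-1];cv2.imwrite("pics/w5.png",w)
print(read_state()["eef_pos"],read_state()["contact_force"])
for n in("jar","reagent","tipbox"):
    print(n,find_in(n,"top"))
    print(tip_of(n,"top"))
E
```

```text
[ 0.52859458 -0.1227682   0.06975652] [-0.48843351 -0.30523999  0.08712589]
jar []
[{'xy': [266.7, 200.5], 'conf': 0.68}]
reagent [{'box': [427.3, 193.1, 456.8, 215.5], 'conf': 0.9}]
[{'xy': [434.9, 205.8], 'conf': 0.88}, {'xy': [319.3, 231.0], 'conf': 0.49}]
tipbox [{'box': [306.0, 124.8, 355.3, 166.3], 'conf': 0.91}, {'box': [289.1, 182.4, 422.0, 266.5], 'conf': 0.49}]
[{'xy': [329.3, 148.6], 'conf': 0.77}, {'xy': [387.8, 238.3], 'conf': 0.41}]
```

View pics/t5c.png

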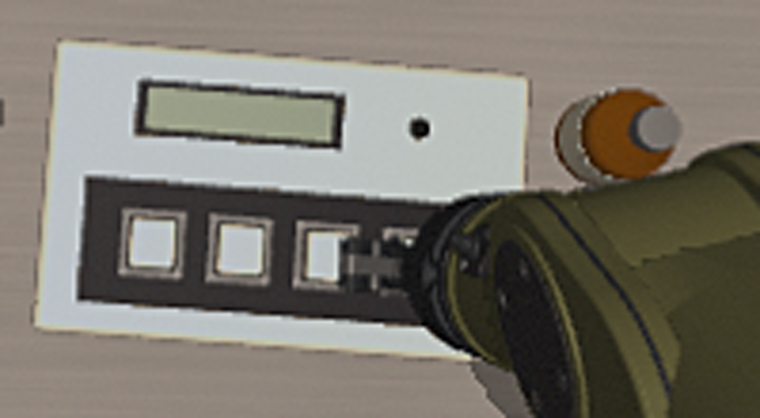

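View pics/w5.png

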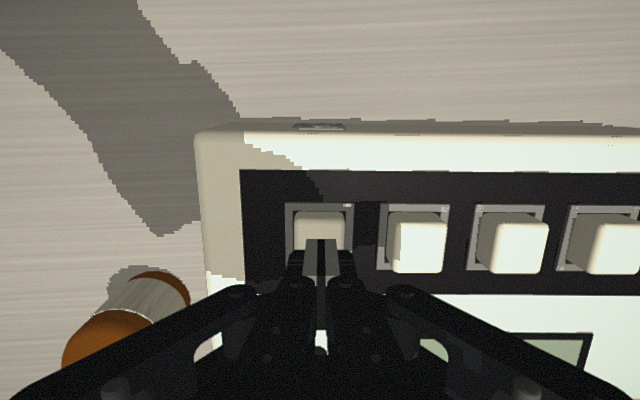

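View pics/s5.png

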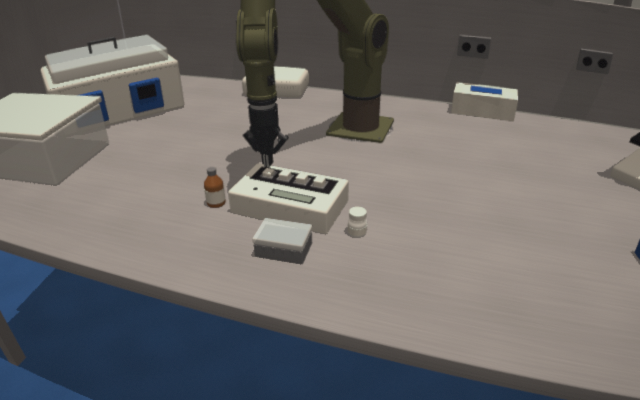

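```bash
python3 - <<'E'
import cv2
a=cv2.imread("pics/w5.png");cv2.imwrite("pics/w5c.png",cv2.resize(a[180:300,240:400],None,fx=4.8,fy=4.8,interpolation=2))
E
```

```text
(no output)
```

View pics/w5c.png

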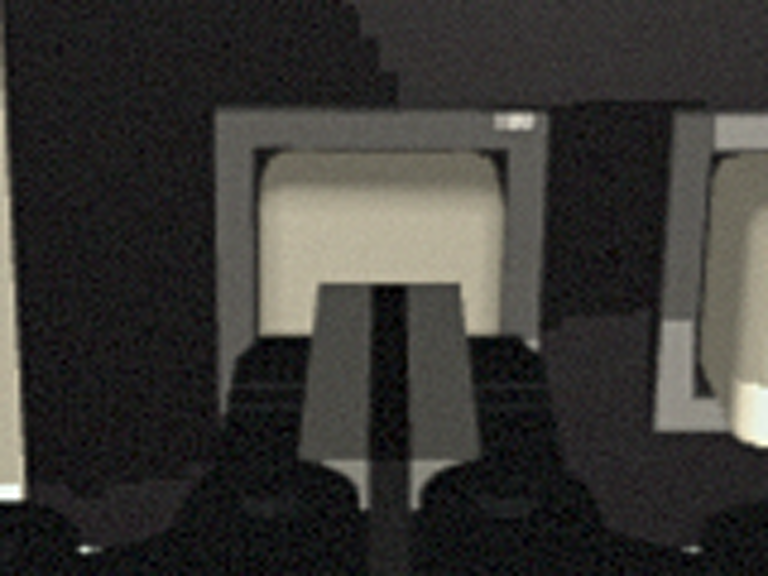

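Request:
send_rows(moves=[{"dx":0.001,"dy":0,"dz":-0.0105,"grip":0,"roll":0}])

```text
clock: 12.45
eef_pos: [0.5306, -0.1228, 0.0598]
orientation: [0.016, 1.0, 0.011, 0.009]
contact_force: [-0.2, 0.3, -0.7]
width: -0.004
```

```bash
python3 st.py 4
```

```text
12.5 [ 0.5293 -0.1225  0.0577] [ 0.61 -0.61 -1.33]
12.55 [ 0.5288 -0.1226  0.058 ] [-1.08 -0.37  0.22]
12.6 [ 0.529  -0.1225  0.0584] [ 0.61 -0.4   0.17]
12.65 [ 0.5292 -0.1225  0.0588] [ 0.37 -0.46 -0.27]
[0.016  0.9998 0.011  0.0074]
```

```bash
cat > st2.py <<'E'
from plant import *
import numpy as np,sys,cv2
np.set_printoptions(precision=4,suppress=True)
fs=[];ims=[]
for i in range(int(sys.argv[2])):
    ims.append(grab_frame("wrist").astype(float));s=read_state();fs.append(s["contact_force"]);print(s["eef_pos"],fs[-1].round(2))
im=np.mean(ims[1:],0)[:,:,::-1].astype(np.uint8)
cv2.imwrite(f"pics/{sys.argv[1]}.png",im)
cv2.imwrite(f"pics/{sys.argv[1]}c.png",cv2.resize(im[190:260,270:370],None,fx=8,fy=8,interpolation=2))
print(s["clock"],np.mean(fs[1:],0))
E
```

Request:
send_rows(moves=[{"dx":0,"dy":0,"dz":-0.0016,"grip":0,"roll":0}])

```text
clock: 12.75
eef_pos: [0.5294, -0.1225, 0.0572]
orientation: [0.016, 1.0, 0.011, 0.008]
contact_force: [-0.7, -0.1, -0.5]
width: 0.003
```

```bash
python3 st2.py k4a 6
```

```text
[ 0.5291 -0.1225  0.0569] [ 0.88 -0.13  0.04]
[ 0.5291 -0.1225  0.057 ] [-0.36  0.25 -0.05]
[ 0.5292 -0.1225  0.0571] [-0.31 -1.42  0.21]
[ 0.5292 -0.1226  0.0572] [0.8  0.47 0.97]
[ 0.5293 -0.1226  0.0573] [-0.74  0.36  0.12]
[ 0.5293 -0.1226  0.0573] [ 0.38 -0.41  0.73]
13.05 [-0.0461 -0.149   0.3959]
```

Request:
send_rows(moves=[{"dx":0,"dy":0,"dz":-0.0017,"grip":0,"roll":0}])

```text
clock: 13.15
eef_pos: [0.5295, -0.1227, 0.0559]
orientation: [0.016, 1.0, 0.011, 0.008]
contact_force: [-1.4, 1.0, 3.2]
width: 0.001
```

```bash
python3 st2.py k4b 6
```

```text
[ 0.5295 -0.1227  0.0557] [-0.95 -1.11  4.35]
[ 0.5295 -0.1226  0.0558] [-0.52 -0.32  3.42]
[ 0.5295 -0.1226  0.0558] [-1.21 -0.33  3.67]
[ 0.5295 -0.1227  0.0559] [-0.23  0.08  2.52]
[ 0.5295 -0.1227  0.0559] [0.07 0.18 4.  ]
[ 0.5295 -0.1227  0.0558] [-0.96 -0.08  4.23]
13.45 [-0.5695 -0.0926  3.5679]
```

Request:
send_rows(moves=[{"dx":0,"dy":0,"dz":-0.001,"grip":0,"roll":0}])

```text
clock: 13.55
eef_pos: [0.5295, -0.1227, 0.0551]
orientation: [0.016, 1.0, 0.011, 0.008]
contact_force: [-1.1, -0.2, 6.6]
width: -0.001
```

```bash
python3 st2.py k4c 6
```

```text
[ 0.5295 -0.1226  0.0549] [-1.16  0.1   4.88]
[ 0.5295 -0.1227  0.0549] [0.22 0.2  4.18]
[ 0.5295 -0.1227  0.0549] [-1.19 -0.09  4.45]
[ 0.5295 -0.1227  0.0549] [-0.09 -1.3   4.15]
[ 0.5295 -0.1227  0.0549] [0.02 0.55 4.55]
[ 0.5295 -0.1227  0.0549] [-0.56  0.24  5.01]
13.85 [-0.3209 -0.0792  4.4695]
```

Request:
send_rows(moves=[{"dx":0,"dy":0,"dz":0.012,"grip":0,"roll":0}])

```text
clock: 13.95
eef_pos: [0.5286, -0.1225, 0.066]
orientation: [0.016, 1.0, 0.011, 0.006]
contact_force: [-0.4, 1.0, 0.5]
width: -0.0
```

```bash
python3 st2.py k4d 4
```

```text
[ 0.53   -0.1227  0.0683] [ 0.33 -0.03  1.08]
[ 0.5303 -0.1227  0.068 ] [-0.17  0.65  0.27]
[ 0.53   -0.1227  0.0675] [ 0.59  0.06 -0.34]
[ 0.5297 -0.1227  0.0672] [-0.39 -0.51 -0.18]
14.15 [ 0.0089  0.0684 -0.0842]
```

View pics/k4dc.png

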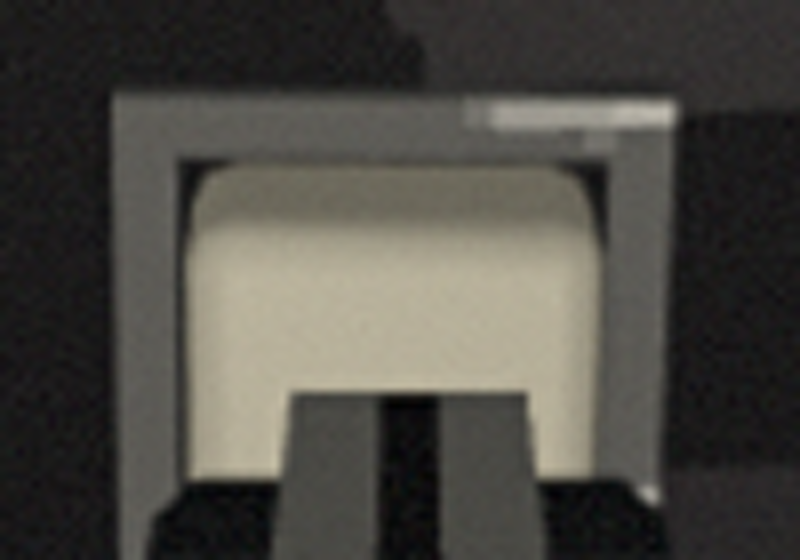

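View pics/k4cc.png

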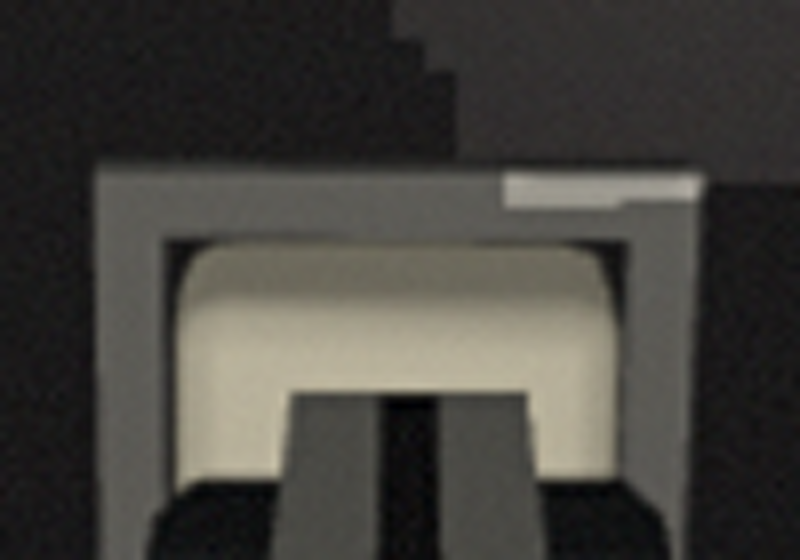

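View pics/k4ac.png

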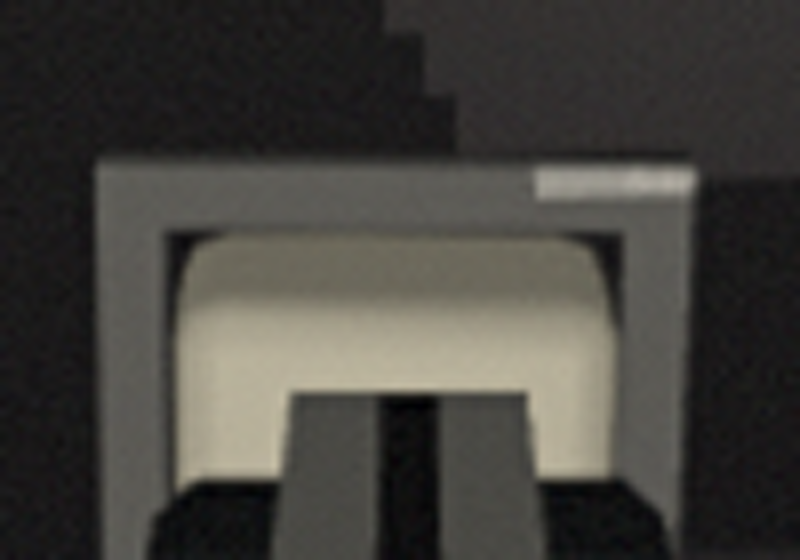

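Request:
send_rows(moves=[{"dx":0,"dy":0,"dz":-0.0095,"grip":0,"roll":0}])

```text
clock: 14.25
eef_pos: [0.5304, -0.1228, 0.0581]
orientation: [0.016, 1.0, 0.011, 0.009]
contact_force: [-0.3, 0.8, -1.1]
width: 0.001
```

```bash
python3 st.py 3
```

```text
14.3 [ 0.5296 -0.1227  0.0563] [ 1.36 -0.9   1.99]
14.35 [ 0.5297 -0.1227  0.0567] [1.02 0.21 2.63]
14.4 [ 0.5294 -0.1226  0.0569] [-0.28 -0.66  1.  ]
[0.0161 0.9998 0.0109 0.0076]
```

Request:
send_rows(moves=[{"dx":0,"dy":0,"dz":-0.004,"grip":0,"roll":0},{"dx":0,"dy":0,"dz":-0.003,"grip":0,"roll":0}])

```text
clock: 14.6
eef_pos: [0.5295, -0.1227, 0.0505]
orientation: [0.016, 1.0, 0.011, 0.008]
contact_force: [-4.2, 0.5, 28.6]
width: -0.006
```

```bash
python3 st.py 4
```

```text
14.65 [ 0.5295 -0.1227  0.0508] [-1.97 -0.54 13.88]
14.7 [ 0.5295 -0.1227  0.0509] [-1.37  0.18 10.18]
14.75 [ 0.5295 -0.1227  0.0509] [-1.62 -0.07 11.31]
14.8 [ 0.5295 -0.1227  0.0509] [-2.46  0.29 10.71]
[0.0161 0.9998 0.0105 0.0077]
```

At the stop (10 N at 0.0508). Letting up and clearing.

Request:
send_rows(moves=[{"dx":0,"dy":0,"dz":0.01,"grip":0,"roll":0},{"dx":0,"dy":0,"dz":0.03,"grip":0,"roll":0},{"dx":0,"dy":0,"dz":0.04,"grip":0,"roll":0},{"dx":-0.02,"dy":0.03,"dz":0.04,"grip":0,"roll":0},{"dx":-0.02,"dy":0.03,"dz":0.03,"grip":0,"roll":0}])

```text
clock: 15.3
eef_pos: [0.4882, -0.0677, 0.1977]
orientation: [0.02, 1.0, 0.01, 0.003]
contact_force: [0.5, 0.9, -0.1]
width: 0.0
```

```bash
python3 st2.py w6 6; python3 - <<'E'
import cv2
from plant import *
w=cv2.imread("pics/w6.png")
cv2.imwrite("pics/w6.png",w)
im=grab_frame("scene")[:,:,::-1]
cv2.imwrite("pics/s6c.png",cv2.resize(im[140:240,200:360],None,fx=5,fy=5,interpolation=2))
E
```

```text
[ 0.4867 -0.0615  0.2017] [-4.31  4.22  2.68]
[ 0.4882 -0.0637  0.1999] [1.49 0.22 0.46]
[ 0.4884 -0.0662  0.1981] [ 0.44 -0.72 -0.05]
[ 0.4884 -0.0678  0.1969] [ 0.56 -1.04 -0.16]
[ 0.4882 -0.0686  0.196 ] [ 0.22 -1.01  0.01]
[ 0.4881 -0.069   0.1955] [-0.26 -0.56  0.58]
15.6 [ 0.4868 -0.6221  0.1679]
```

View pics/w6.png

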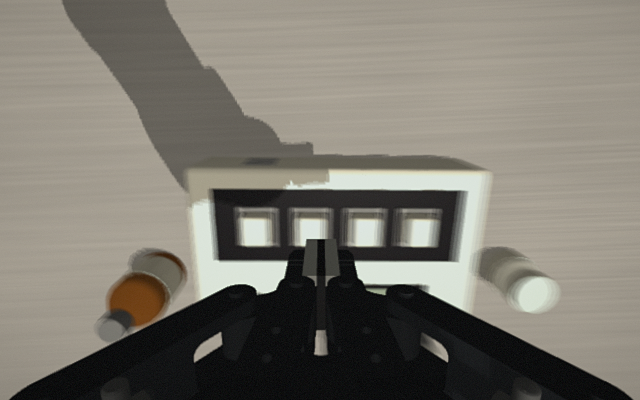

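View pics/s6c.png

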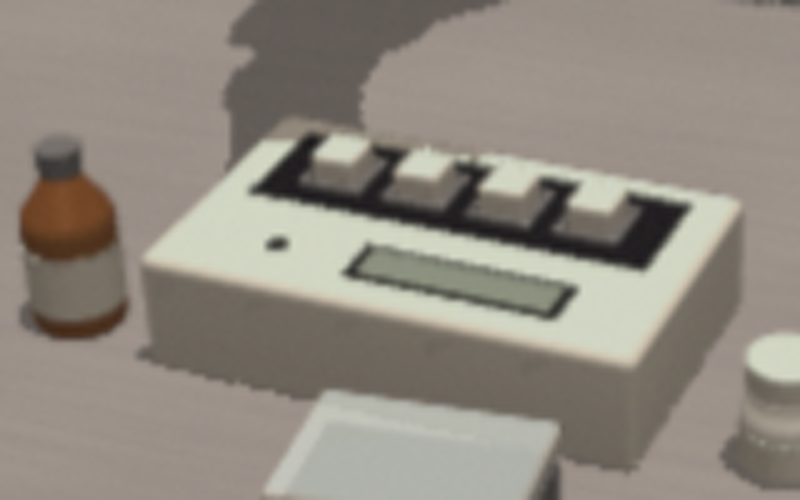

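```bash
python3 - <<'E'
import cv2,numpy as np
from plant import *
im=grab_frame("scene")[:,:,::-1]
f=lambda a:cv2.resize(a[158:198,250:340],None,fx=8.5,fy=7,interpolation=2)
cv2.imwrite("pics/cmp.png",np.vstack([f(cv2.imread("pics/scene0.png")),f(im)]))
print(read_state()["clock"],read_state()["contact_force"],abs(read_state()["joint_velocities"]).max())
E
```

```text
15.7 [-0.505769   -1.16562737 -0.78162413] 0.006333281705483144
```

View pics/cmp.png

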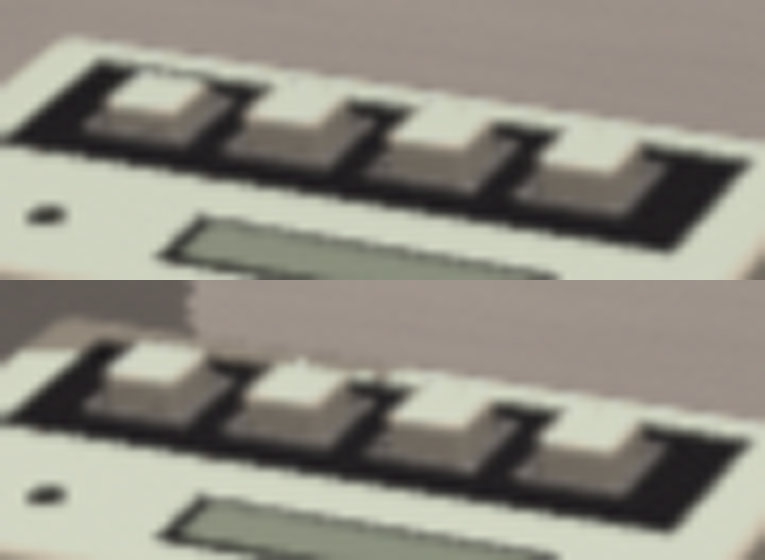

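```bash
python3 -c "
from plant import *
print(ticket.finish_job())"
```

```text
the job is handed in; nothing more can be done
None
```

I tapped the four keys from left to right, then pressed the latched one to its stop, and it released. The job is handed in, at about 15.7 s of the 48 s allowed.

- **Taps, places 1 to 3:** these keys were up. I estimate they moved about 2.2, 3.4 and 1.5–2 mm, at about 2.7–3.3 N.
- **Tap, place 4:** this was the latched key, first touched about 4.5 mm lower than the others. I tapped it twice before the release.
    - **First tap:** it read up to about 6.5 N, more than the spring should give at that depth (roughly 4.5 N expected). I could not explain this. The key was still latched afterwards.
    - **Second tap:** it moved the key about 1.4 mm at 4.5 N. No force at the raised height and the wrist pictures both showed it still latched.
- **Release:** I pressed place 4 to its stop, with a short peak of about 29 N that settled near 10–11 N. I then let it up and moved the gripper clear.
- **Last checks:** in the last scene picture all four keys stand at the same height, and place 4 is clearly higher than at the start. The bottle, jar and tip box show no shift in that picture, though I did not measure the jar and box numerically. The arm was at rest and touching nothing.
- **Disagreement:** the fingertips sit about 28 mm short of the stated TCP, so I found the key heights by touch instead of from the given geometry.

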